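# Put a chromatography column away in its storage rack

### The arm

A 6-joint arm with a two-finger parallel gripper is mounted at the origin on the work surface. World frame = base frame: x ahead of the robot, y to its left, z up, the work surface at z = 0. Lengths are in m, angles in rad, forces in N, time in s.
With the tool pointing down it reaches from about 0.25 to 0.8 m from the base axis. Payload 8.5 kg.
Tool frame: the origin (TCP) lies between the finger pads; the fingertips stand bot.tcp_to_tips ahead of it and the grasp point (between the pads) lies 3 mm ahead of it (bot.tcp_to_tips is the distance from the TCP to the fingertips, in m); z points along the fingers, y is the line along which they close (so a half turn about z gives the same grasp; the last joint's range is limited). The gripper opens to 85 mm and grips with 20 to 120 N. Pads are 22 mm wide; open, the fingers measure 114 mm over their backs; the gripper's body (76 mm by 85 mm) begins 54 mm behind the grasp point. The pads swing forward as they close: fully open they stand 13 mm farther back than shut.
Start: joints at [1.216, 0.238, -0.013, 1.319, 0, 1.571], TCP at [0.182, 0.492, 0.253] pointing down, gripper open.
Joint ranges: [-2.66, 2.66], [-1.03, 1.9], [-1.14, 1.46], [-1.82, 2.27], [-1.45, 1.34], [-3.14, 3.14]. Speed limits (rad/s): [2.22, 2.22, 2.79, 3.14, 3.14, 3.14].

### API

Orientations are given as a 3x3 rotation matrix whose columns are the frame's x, y, z axes.
In Python, from plant import bot, viewer, ticket, spotter gives the robot as it stands.
- The arm moves only by the tool apply_moves, never from a script. Its argument "moves" is one flat list of numbers, 7 for each row, row after row: the shift along the world's x, y, z in m, then the turn, a rotation vector about the world's x, y, z in rad, then the gripper's target within -1 to 1 (fully open at 1, half-way at 0, shut at -1). A call has 1 to 20 rows; each row is the pose to reach, as a shift and turn from the pose commanded when the call began; what a row does not reach only later rows make up. A row lasts 1/12 s, in which the tool goes at most 41.7 mm and 7.16 degrees, less where a joint would pass 70% of its speed; a pose out of reach is approached as far as the arm can. A call with a gripper value outside its range is refused whole. The fingers move at their own pace and stop on an object; the grip force is fixed at half the most. Time passes only in rows, so rows that repeat a pose let the fingers close. It gives the time, the measured TCP pose, the force, the opening and the grip force at its end, in the units of the state.
- bot.get_obs(): the state, without advancing time (a new reading comes with each control period).
- viewer.camera(name): name is "scene" or "side" or "wrist"; returns (picture, depth): 384x512x3 uint8, red, green, blue; 384x512 float32, m along the optical axis (not along the pixel's ray), 0 where there is no reading.
- viewer.calibration(name): a dict with "K" (3x3 intrinsics, pixels), "world_from_camera" (4x4, takes a point from camera to world coordinates). Camera axes: x right, y up, looking along -z (the intrinsics and any distortion apply to the point x, -y, -z); pixel columns grow to the right and rows downward; lengths in m; the calibration is good to about 2 mm. The wrist camera is an equidistant fisheye: a pixel r from the principal point sees the ray r / f radians off the axis. A picture is of the moment at which its call begins: read the wrist's pose just before it. calibration takes no time and is no camera call; for the wrist camera it gives the pose at the moment of the call.
- ticket.close_job(): hands the job in; it is judged then, once.
Trained networks look in the newest picture that a camera, given by its name, has taken for a name from the list of things; names that differ only in an ending like _2 or _b are one class to them, and where a whole thing is asked for, a point or a joint stands for the part that bears it (a point fixed in the world has none). Each returns a list of dicts, best first, with "score" (0 to 1); they miss things now and then, are a little off and sometimes report something else, mostly with a low value. They report only what shows in the picture. A call takes as long as a camera call.
- spotter.look_for(camera, name): "bbox" ([left, top, width, height] as shares, 0 to 1, of the picture: columns of its width, rows of its height, round what is visible of it).
- spotter.tip_of(camera, name): "xy" ([column, row] as shares, 0 to 1, of the picture: columns of its width, rows of its height: a listed point, or the origin of a listed thing).
The state is a dict: "time_s": time; "qpos": joint angles; "joint_velocities": joint speeds; "tau": joint torques, N m; "position": TCP position; "eef_rot": TCP orientation; "force": force on the tool from outside, world axes, zero at the start; "moment": the same for the moment, N m; "opening": finger opening in m; "grip_force": force on a finger pad.
Only numpy, scipy, OpenCV 4.12 (cv2) and the standard library are available. Lean on these libraries where they do the work, as an engineer would, in place of code of your own. Each camera call takes 0.05 s, during which the arm holds its last target. There are 200 camera calls.

### The job

Put the loose column from the white tray away in the empty blue tube of the storage rack: red end up, black end first, and gently pressed past the spring catch until it is fully home on the bottom of the tube. The packing does not stand knocks, so never ram it against the tube, and leave the stored columns, the bottles and everything else on the bench where they are.

Things in the scene. Friction and masses are not known exactly. Their poses are not given: they have to be found in the camera images.
- column: the loose chromatography column to put away: a round steel rod 150 mm long, 24 mm in diameter nearly all along, about 400 g, free to roll. Origin at mid-length on its axis; own x axis along the rod to the red end. The yellow band lies 90 to 116 mm from the black end. It starts lying in the tray, axis level and 12 mm over the tray's floor, pointing any way
- column_red_end (a point): centre of the column's outer face at the red end: a red plug 14 mm across and 6 mm long; below it the rod is 24 mm in diameter
- column_black_end (a point): centre of the column's outer face at the black end. From here along the rod: black plug 12 mm across, 6 mm long; end fitting 24 mm in diameter, 14 mm long; groove 13 mm wide and 3 mm deep; then 24 mm in diameter up to the red plug
- tray: shallow white tray, 220 (own x) x 260 (own y) mm, fixed to the bench; floor 3 mm thick, upright rim 14 mm high and 3 mm thick all round. Origin at the centre of its underside, on the bench
- rack: white storage rack fixed to the bench, 80 mm (own x) x 262 mm (own y), origin at the centre of its underside. It carries three upright blue tubes in a row along its own y at -80, 0 and +80 mm; two hold stored columns, one is empty (which one varies). End cheeks and deck are lower than 90 mm
- tube_free: the empty blue tube of the rack, upright, axes parallel to the rack's, origin on its axis 8 mm over the bench. Outside diameter 34 mm, 40 mm over the flared mouth; round bore 26 mm wide and 100 mm deep, so a column that is home stands 50 mm out of it
- mouth_free (a point): centre of the empty tube's mouth, at its top rim, 112 mm over the bench. The bore is 32 mm wide here and narrows to 26 mm over the top 6 mm
- seat_free (a point): centre of the floor of the empty tube's bore, 12 mm over the bench; the black end's face rests here when home
- catch_nose (a point): nose of the sprung steel tongue on the own +x side of the bore, 23 mm above the bore's floor, 9 mm from its axis, sloped above and below. It stops the end fitting when the black end is about 20 mm from the floor, and keeps rubbing on it further down. It takes some 5 to 20 N straight down (more than the column's weight) to press the column past it; at home the nose snaps into the column's groove
- stored_a: a stored column like the loose one but with a green band, standing loose in another tube, red end up; origin at the centre of its lower end
- stored_b: the same with an orange band, in the third tube; origin at the centre of its lower end
- bottle_a: glass bottle with blue cap, 86 mm across, 180 mm tall; a bystander, origin under its centre
- bottle_b: glass bottle with blue cap, 70 mm across, 140 mm tall; a bystander, origin under its centre
- wash_bottle: white wash bottle with blue cap and spout, 64 mm across, 170 mm tall; a bystander, origin under its centre
- beaker: glass beaker 70 mm across, 90 mm tall; a bystander, origin under its centre
- vial_tray: white tray of blue-capped vials, 90 x 130 mm, 38 mm tall; a bystander, origin under its centre
- wrench: steel spanner 160 mm long lying on the bench; a bystander, origin under its centre

How it is judged:
By the outcome, as a careful person would: the job done as asked, in the order asked, and still so for the second after the job is handed in, with the robot touching nothing.
It also fails if it takes over 59 s, if anything falls off the work surface, if the arm or the gripper's body presses on something with over 40 N, if the wrist force passes 120 N, or if a joint passes its speed limit or range.

## Working session

There is one attempt and no reset: what is moved stays moved. The work goes in short steps, Python scripts to look and compute and a tool call to move; the robot and the scene stay as the last step left them, time stands still between calls to the robot, and variables do not carry over. Pictures are saved under pics/ and viewed, at most 12 in all, crops included, and the job is handed in when it is done.

Besides the shell and the picture viewer there is one more tool, called after ">>>" as name(argument=value, ...) on one line, values as JSON. apply_moves: Moves the arm, as the interface text tells. Its arguments: {"type":"object","properties":{"moves":{"type":"array"}},"required":["moves"]}

```bash
mkdir -p pics; cat > h.py <<'E'
import numpy as np, cv2
from plant import bot, viewer, ticket, spotter
def world(cam,uv,d,cal=None):
    c=cal or viewer.calibration(cam); K=np.array(c["K"]); T=np.array(c["world_from_camera"])
    x=(uv[0]-K[0,2])/K[0,0]; y=(uv[1]-K[1,2])/K[1,1]
    return (T@np.array([x*d,-y*d,-d,1]))[:3]
def ray(cam,uv):
    c=viewer.calibration(cam); K=np.array(c["K"]); T=np.array(c["world_from_camera"])
    x=(uv[0]-K[0,2])/K[0,0]; y=(uv[1]-K[1,2])/K[1,1]
    if cam=="wrist":
        r=np.hypot(x,y); s=np.sin(r)/max(r,1e-9); v=np.array([x*s,-y*s,-np.cos(r)])
    else: v=np.array([x,-y,-1])
    return T[:3,3],T[:3,:3]@v
def atz(cam,uv,z):
    o,v=ray(cam,uv); return o+v*(z-o[2])/v[2]
E
python3 - <<'E'
from h import *
ims=[]
zs=dict(column=.015,column_red_end=.015,column_black_end=.015,mouth_free=.112,tray=0,stored_a=.012,rack=0)
for c in ["scene","side","wrist"]:
    p,d=viewer.camera(c); np.savez("/tmp/%s.npz"%c,p=p,d=d); cv2.imwrite("pics/%s0.png"%c,p[:,:,::-1])
    print(c, viewer.calibration(c)["world_from_camera"][:3,3] if 1 else 0)
    for n,z in zs.items():
        for r in spotter.tip_of(c,n)[:2]:
            uv=np.array(r["xy"])*[512,384]; print(n,round(r["score"],2),uv.round(1),atz(c,uv,z).round(4))
o=bot.get_obs();print(bot.tcp_to_tips,o["eef_rot"],o["time_s"],o["force"],o["opening"])
E
```

```text
scene [ 1.06885417 -0.65525551  0.85719572]
column 0.49 [289.5 155.5] [0.5518 0.2417 0.015 ]
column_red_end 0.59 [269. 147.] [0.4689 0.236  0.015 ]
column_red_end 0.17 [287.4 151.4] [0.5337 0.2558 0.015 ]
column_black_end 0.58 [308.9 164.9] [0.6305 0.2409 0.015 ]
mouth_free 0.7 [215.2 186.2] [ 0.5232 -0.1021  0.112 ]
tray 0.88 [282.6 161.1] [0.5408 0.2176 0.    ]
stored_a 0.75 [270.5 269.6] [ 0.7684 -0.173   0.012 ]
rack 0.7 [203.7 233.7] [ 0.5444 -0.1846  0.    ]
side [ 0.40377065 -0.90924848  0.94334469]
column 0.87 [227.6 163.1] [0.5545 0.2483 0.015 ]
column_red_end 0.52 [206.6 169.3] [0.4833 0.2316 0.015 ]
column_black_end 0.58 [249.  158.4] [0.6277 0.2572 0.015 ]
column_black_end 0.18 [231.9 379.9] [ 0.4417 -0.4693  0.015 ]
mouth_free 0.69 [235.7 218.1] [ 0.5213 -0.0994  0.112 ]
tray 0.88 [229.3 171.1] [0.5555 0.2246 0.    ]
rack 0.96 [252.4 267.6] [ 0.547  -0.1779  0.    ]
wrist [0.10771196 0.52108296 0.37438437]
0.022 [[-9.37731244e-01  3.47361647e-01 -1.12566879e-05]
 [ 3.47361647e-01  9.37731242e-01 -5.52491324e-05]
 [-8.63568174e-06 -5.57189793e-05 -9.99999998e-01]] 1.2 [ 0.35405553 -0.88302568 -0.63092903] 0.085586607289349
```

View pics/scene0.png

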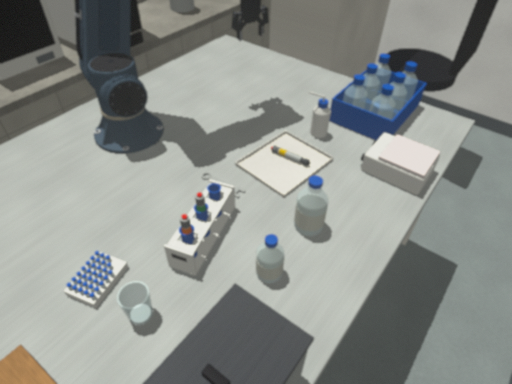

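View pics/side0.png

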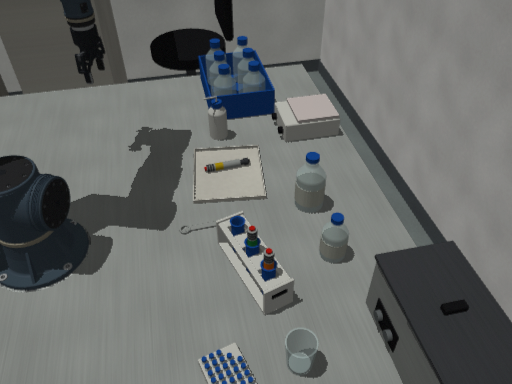

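View pics/wrist0.png

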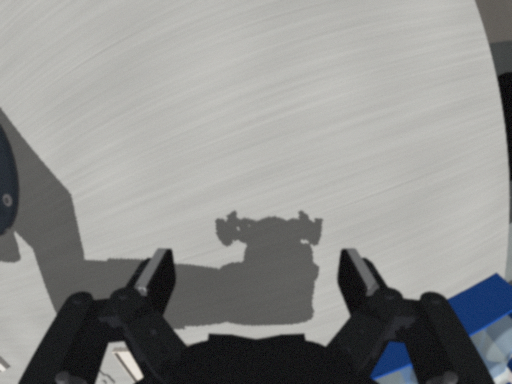

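The scene picture shows the column in the tray at about (290,155), red end left. The empty tube's mouth is at (215,187), with two stored columns nearer the camera. The side view agrees (column 227,165; mouth 238,221), and the wrist view shows only bench so far. I'm moving over the tray for a closer look.

>>> apply_moves(moves=[0.03,-0.025,0.03,0,0,0,1,0.06,-0.05,0.06,0,0,0,1,0.09,-0.075,0.06,0,0,0,1,0.12,-0.1,0.06,0,0,0,1,0.15,-0.125,0.06,0,0,0,1,0.18,-0.15,0.06,0,0,0,1,0.21,-0.175,0.06,0,0,0,1,0.24,-0.2,0.06,0,0,0,1,0.27,-0.225,0.06,0,0,0,1,0.3,-0.25,0.06,0,0,0,1,0.3,-0.25,0.06,0,0,0,1,0.3,-0.25,0.06,0,0,0,1])

```text
time_s: 2.2
position: [0.4836, 0.2407, 0.3128]
eef_rot: [[-0.936, 0.351, -0.001], [0.351, 0.936, -0.0], [0.001, -0.001, -1.0]]
force: [-0.9, -0.2, 0.5]
opening: 0.0853
grip_force: 0.0
```

```bash
python3 - <<'E'
from h import *
o=bot.get_obs();print(o["time_s"],o["qpos"],o["position"],o["eef_rot"])
p,d=viewer.camera("wrist"); cv2.imwrite("pics/wrist1.png",p[:,:,::-1])
for n,z in dict(column=.015,column_red_end=.015,column_black_end=.015,mouth_free=.112,tray=0).items():
    for r in spotter.tip_of("wrist",n)[:2]:
        uv=np.array(r["xy"])*[512,384]; print(n,round(r["score"],2),uv.round(1),atz("wrist",uv,z).round(4))
# fixed-camera fits from saved depth
for c in ["scene","side"]:
    f=np.load("/tmp/%s.npz"%c); d=f["d"]; P=f["p"].astype(int)
    v,u=np.mgrid[:384,:512]; cal=viewer.calibration(c); K=np.array(cal["K"]);T=np.array(cal["world_from_camera"])
    X=np.stack([(u-K[0,2])/K[0,0]*d,-(v-K[1,2])/K[1,1]*d,-d],-1)@T[:3,:3].T+T[:3,3]
    blue=(P[...,2]-P[...,0]>50)&(d>0)&(X[...,2]>.07)&(X[...,2]<.2)&(abs(X[...,0]-.54)<.12)&(X[...,1]<-.02)&(X[...,1]>-.32)
    n,l,s,ce=cv2.connectedComponentsWithStats(blue.astype(np.uint8))
    for i in range(1,n):
        if s[i,4]>8: m=l==i; print(c,"blue",s[i,4],np.median(X[m],0).round(3),X[m].max(0).round(3),X[m].min(0).round(3))
E
```

```text
2.2 [ 4.61865400e-01  2.53919227e-01  1.58767950e-01  1.47645626e+00
 -1.93271779e-05  8.20466489e-01] [0.48362487 0.24072985 0.31279117] [[-9.36388517e-01  3.50964428e-01 -7.17597982e-04]
 [ 3.50964748e-01  9.36388596e-01 -3.78791014e-04]
 [ 5.39008395e-04 -6.06547150e-04 -9.99999671e-01]]
column 0.92 [273.7 199.6] [0.5521 0.2458 0.015 ]
column 0.64 [387.2 156.4] [0.5479 0.4331 0.015 ]
column_red_end 0.78 [254.9 154.4] [0.4781 0.2438 0.015 ]
column_black_end 0.95 [291.7 240.5] [0.6266 0.251  0.015 ]
mouth_free 0.86 [ 57.  273.9] [ 0.5198 -0.0995  0.112 ]
tray 0.91 [255.5 200.5] [0.5487 0.219  0.    ]
scene blue 136 [ 0.522 -0.109  0.105] [ 0.543 -0.091  0.115] [ 0.507 -0.128  0.082]
scene blue 50 [ 0.551 -0.198  0.107] [ 0.56  -0.189  0.114] [ 0.529 -0.203  0.083]
scene blue 9 [ 0.553 -0.172  0.112] [ 0.56  -0.168  0.125] [ 0.55  -0.181  0.107]
scene blue 57 [ 0.576 -0.275  0.1  ] [ 0.585 -0.265  0.116] [ 0.552 -0.282  0.079]
side blue 210 [ 0.522 -0.108  0.103] [ 0.541 -0.09   0.115] [ 0.505 -0.13   0.078]
side blue 129 [ 0.537 -0.2    0.101] [ 0.56  -0.155  0.114] [ 0.527 -0.207  0.077]
side blue 136 [ 0.56  -0.278  0.099] [ 0.582 -0.227  0.118] [ 0.549 -0.284  0.073]
```

View pics/wrist1.png

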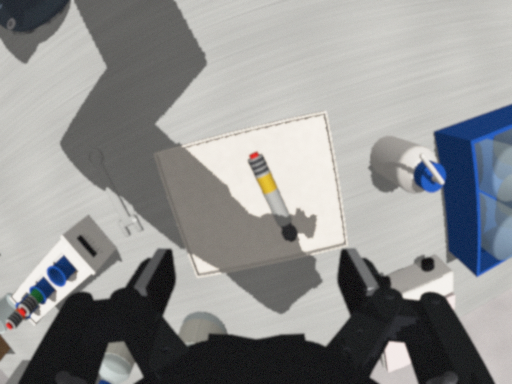

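The wrist view shows the column with its red end at (254,155) and black end at (290,237). The networks agree: red (0.478,0.243), black (0.627,0.251). I'll turn the wrist so tool x points to the black end, keeping enough joint 6 travel to upend the column later.

>>> apply_moves(moves=[0,0,0,0,0,0.12,0.2,0,0,0,0,0,0.24,0.2,0,0,0,0,0,0.36,0.2,0,0,0,0,0,0.48,0.2,0,0,0,0,0,0.6,0.2,0,0,0,0,0,0.72,0.2,0,0,0,0,0,0.84,0.2,0,0,0,0,0,0.96,0.2,0,0,0,0,0,1.08,0.2,0,0,0,0,0,1.2,0.2,0,0,0,0,0,1.32,0.2,0,0,0,0,0,1.44,0.2,0,0,0,0,0,1.56,0.2,0,0,0,0,0,1.68,0.2,0,0,0,0,0,1.8,0.2])

```text
time_s: 3.75
position: [0.4817, 0.2431, 0.3135]
eef_rot: [[-0.118, -0.993, 0.0], [-0.993, 0.118, 0.0], [-0.0, -0.0, -1.0]]
force: [0.4, 0.3, -0.8]
opening: 0.0513
grip_force: 0.0
```

>>> apply_moves(moves=[0,0,-0.006,0,0,0.12,0.2,0,0,-0.012,0,0,0.24,0.2,0,0,-0.018,0,0,0.36,0.2,0,0,-0.024,0,0,0.48,0.2,0,0,-0.03,0,0,0.6,0.2,0,0,-0.036,0,0,0.72,0.2,0,0,-0.042,0,0,0.84,0.2,0,0,-0.048,0,0,0.96,0.2,0,0,-0.054,0,0,1.08,0.2,0,0,-0.06,0,0,1.2,0.2,0,0,-0.066,0,0,1.32,0.2,0,0,-0.072,0,0,1.44,0.2,0,0,-0.078,0,0,1.56,0.2,0,0,-0.084,0,0,1.68,0.2,0,0,-0.1,0,0,1.76,0.2,0,0,-0.1,0,0,1.76,0.2,0,0,-0.1,0,0,1.76,0.2])

```text
time_s: 5.17
position: [0.4815, 0.2427, 0.2131]
eef_rot: [[0.998, 0.062, -0.001], [0.062, -0.998, -0.0], [-0.001, 0.0, -1.0]]
force: [0.0, -0.3, 0.0]
opening: 0.0511
grip_force: 0.0
```

>>> apply_moves(moves=[0,0,-0.005,0.007,-0.11,0,0.2,0,0,-0.01,0.013,-0.22,0,0.2,0,0,-0.015,0.02,-0.33,0,0.2,0,0,-0.02,0.026,-0.435,0,0.2,0,0,-0.02,0.026,-0.435,0,0.2,0,0,-0.02,0.026,-0.435,0,0.2])

```text
time_s: 5.67
position: [0.4805, 0.2423, 0.1936]
eef_rot: [[0.906, 0.064, 0.419], [0.058, -0.998, 0.026], [0.419, 0.001, -0.908]]
force: [0.4, -0.0, 0.4]
opening: 0.0512
grip_force: 0.0
```

```bash
python3 - <<'E'
from h import *
o=bot.get_obs();print(o["time_s"],o["qpos"],o["position"],o["eef_rot"],o["opening"],o["force"])
p,d=viewer.camera("wrist"); cv2.imwrite("pics/wrist2.png",p[:,:,::-1])
for n,z in dict(column=.015,column_red_end=.015,column_black_end=.015,mouth_free=.112).items():
    for r in spotter.tip_of("wrist",n)[:2]:
        uv=np.array(r["xy"])*[512,384]; print(n,round(r["score"],2),uv.round(1),atz("wrist",uv,z).round(4))
E
```

```text
5.6667 [ 0.57659363  0.0496207  -0.50064156  0.6383674  -0.20805205 -2.66915307] [0.48052223 0.24231704 0.19359994] [[ 9.05991602e-01  6.35150749e-02  4.18503348e-01]
 [ 5.80611492e-02 -9.97980424e-01  2.57677456e-02]
 [ 4.19294789e-01  9.53424212e-04 -9.07849641e-01]] 0.05116906451434222 [ 0.37279391 -0.01534987  0.42660587]
column 0.75 [258.6 186.1] [0.5545 0.2468 0.015 ]
column_red_end 0.76 [259.3 253.9] [0.481  0.2415 0.015 ]
column_black_end 0.74 [260.8 119.2] [0.6337 0.2486 0.015 ]
```

View pics/wrist2.png

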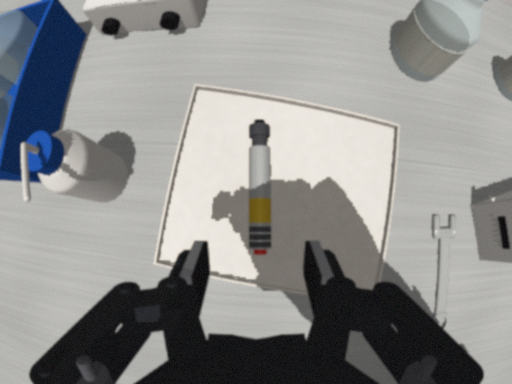

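The wrist view shows the column lined up between the fingers, red (260,251), black (260,122). Descending to the grasp.

>>> apply_moves(moves=[0.004,0,-0.025,0,0,0,0.2,0.008,0,-0.05,0,0,0,0.2,0.012,0,-0.075,0,0,0,0.2,0.016,0,-0.1,0,0,0,0.2,0.0205,0.001,-0.12,0,0,0,0.2,0.0205,0.001,-0.135,0,0,0,0.2,0.0205,0.001,-0.145,0,0,0,0.2,0.0205,0.001,-0.152,0,0,0,0.2,0.0205,0.001,-0.158,0,0,0,0.2,0.0205,0.001,-0.163,0,0,0,0.2,0.0205,0.001,-0.163,0,0,0,0.2,0.0205,0.001,-0.163,0,0,0,0.2])

```text
time_s: 6.92
position: [0.5032, 0.2434, 0.0305]
eef_rot: [[0.905, 0.063, 0.421], [0.058, -0.998, 0.025], [0.422, 0.001, -0.907]]
force: [0.1, 1.3, -0.2]
opening: 0.0513
grip_force: 0.0
```

>>> apply_moves(moves=[0,0,0,0,0,0,-0.1,0,0,0,0,0,0,-0.2,0,0,0,0,0,0,-0.4,0,0,0,0,0,0,-0.8,0,0,0,0,0,0,-1,0,0,0,0,0,0,-1,0,0,0,0,0,0,-1,0,0,0,0,0,0,-1])

```text
time_s: 7.58
position: [0.503, 0.2433, 0.031]
eef_rot: [[0.904, 0.063, 0.422], [0.058, -0.998, 0.026], [0.423, 0.001, -0.906]]
force: [-4.0, -2.1, 7.0]
opening: 0.0219
grip_force: 58.4
```

>>> apply_moves(moves=[0,0,0.005,0,0,0,-1,0,0,0.012,0,0,0,-1,0,0,0.025,0,0,0,-1,-0.002,0,0.045,0,0,0,-1,-0.006,0,0.07,0,0,0,-1,-0.01,0,0.095,0,0,0,-1,-0.014,0,0.12,0,0,0,-1,-0.018,0,0.145,0,0,0,-1,-0.022,0,0.17,0,0,0,-1,-0.026,0,0.195,0,0,0,-1,-0.03,0,0.22,0,0,0,-1,-0.035,0,0.245,0,0,0,-1,-0.035,0,0.27,0,0,0,-1,-0.035,0,0.285,0,0,0,-1,-0.035,0,0.295,0,0,0,-1,-0.035,0,0.3,0,0,0,-1,-0.035,0,0.3,0,0,0,-1])

```text
time_s: 9.0
position: [0.4677, 0.2433, 0.3315]
eef_rot: [[0.904, 0.063, 0.422], [0.058, -0.998, 0.026], [0.423, 0.001, -0.906]]
force: [-0.8, 0.4, -4.4]
opening: 0.0214
grip_force: 59.0
```

```bash
python3 - <<'E'
from h import *
o=bot.get_obs();print(o["time_s"],o["qpos"],o["position"],o["eef_rot"],o["opening"],o["force"],o["grip_force"])
from scipy.spatial.transform import Rotation as R
R0=np.array(o["eef_rot"]); t=R0[:,2]
print("t",t)
R1=R.from_rotvec(3.14159*t).as_matrix()@R0
for h in [0,5,10]:
    a=np.radians(h);H=np.array([np.cos(a),np.sin(a),0]);Z=np.array([0,0,1]);c,s=np.cos(.436),np.sin(.436)
    z=c*H-s*Z;x=-s*H-c*Z;F=np.stack([x,np.cross(z,x),z],1)
    print(h,R.from_matrix(F@R1.T).as_rotvec().round(3))
p,d=viewer.camera("wrist"); cv2.imwrite("pics/wrist3.png",p[:,:,::-1])
for n in ["column_red_end","column_black_end","mouth_free"]:
    for r in spotter.tip_of("wrist",n)[:2]:
        uv=np.array(r["xy"])*[512,384]; print(n,round(r["score"],2),uv.round(1),atz("wrist",uv,.112).round(4))
E
```

```text
9.0 [ 0.59626931 -0.04519574 -0.23096784  1.00299208 -0.21721625 -2.65107091] [0.46774603 0.24326869 0.33146725] [[ 9.04262562e-01  6.33701693e-02  4.22248080e-01]
 [ 5.77458525e-02 -9.97989793e-01  2.61111182e-02]
 [ 4.23053939e-01  7.71768660e-04 -9.06104171e-01]] 0.021372836323279448 [-0.80490887  0.41150476 -4.42336286] 58.95582139492035
t [ 0.42224808  0.02611112 -0.90610417]
0 [ 0.023 -0.698 -0.061]
5 [ 0.053 -0.696  0.023]
10 [ 0.084 -0.693  0.107]
column_red_end 0.89 [259.2 317.7] [0.3801 0.2347 0.112 ]
column_black_end 0.87 [258.4  58.4] [0.7236 0.2566 0.112 ]
mouth_free 0.95 [484.5 213.7] [ 0.5247 -0.1019  0.112 ]
```

View pics/wrist3.png

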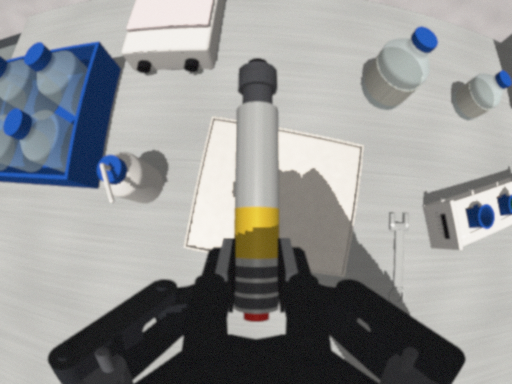

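The wrist view shows the column held straight, black end at (258,70), red at (256,317), fingers around the grey bands near the red end. Now rolling half a turn about the tool axis.

>>> apply_moves(moves=[0,0,0,0.051,0.003,-0.109,-1,0,0,0,0.102,0.006,-0.219,-1,0,0,0,0.153,0.009,-0.328,-1,0,0,0,0.204,0.013,-0.438,-1,0,0,0,0.255,0.016,-0.547,-1,0,0,0,0.306,0.019,-0.657,-1,0,0,0,0.357,0.022,-0.766,-1,0,0,0,0.408,0.025,-0.876,-1,0,0,0,0.459,0.028,-0.985,-1,0,0,0,0.51,0.032,-1.095,-1,0,0,0,0.561,0.035,-1.204,-1,0,0,0,0.612,0.038,-1.314,-1,0,0,0,0.663,0.041,-1.423,-1])

```text
time_s: 10.28
position: [0.4676, 0.2431, 0.3292]
eef_rot: [[0.059, -0.906, 0.42], [-0.998, -0.053, 0.026], [-0.002, -0.421, -0.907]]
force: [-0.9, 1.2, -4.3]
opening: 0.0218
grip_force: 58.9
```

>>> apply_moves(moves=[0,-0.01,0,0.051,0.003,-0.109,-1,0,-0.02,0,0.102,0.006,-0.219,-1,0,-0.03,0,0.153,0.009,-0.328,-1,0,-0.04,0,0.204,0.013,-0.438,-1,0,-0.05,0,0.255,0.016,-0.547,-1,0,-0.06,0,0.306,0.019,-0.657,-1,0,-0.07,0,0.357,0.022,-0.766,-1,0,-0.08,0,0.408,0.025,-0.876,-1,0,-0.09,0,0.459,0.028,-0.985,-1,0,-0.1,0,0.51,0.032,-1.095,-1,0,-0.11,0,0.561,0.035,-1.204,-1,0,-0.12,0,0.612,0.038,-1.314,-1,0,-0.13,0,0.663,0.041,-1.423,-1,0,-0.13,0,0.663,0.041,-1.423,-1])

```text
time_s: 11.45
position: [0.4674, 0.1119, 0.3294]
eef_rot: [[-0.905, -0.058, 0.422], [-0.052, 0.998, 0.025], [-0.423, 0.001, -0.906]]
force: [-0.0, 0.9, -4.4]
opening: 0.0216
grip_force: 59.1
```

```bash
python3 - <<'E'
from h import *
from scipy.spatial.transform import Rotation as R
o=bot.get_obs();print(o["time_s"],o["qpos"],o["position"],o["opening"],o["force"],o["grip_force"])
R1=np.array(o["eef_rot"]);print(R1.round(3))
for h in [0,5,10,15]:
    a=np.radians(h);H=np.array([np.cos(a),np.sin(a),0]);Z=np.array([0,0,1]);c,s=np.cos(.436),np.sin(.436)
    z=c*H-s*Z;x=-s*H-c*Z;F=np.stack([x,np.cross(z,x),z],1)
    print(h,R.from_matrix(F@R1.T).as_rotvec().round(3))
E
```

```text
11.45 [ 0.2927238  -0.1561259  -0.3369521   0.96401872 -0.097585    0.21379235] [0.46737912 0.11187852 0.3293789 ] 0.021605616339285642 [-0.03124399  0.86188775 -4.35803829] 59.124446511268616
[[-0.905 -0.058  0.422]
 [-0.052  0.998  0.025]
 [-0.423  0.001 -0.906]]
0 [ 0.019 -0.698 -0.056]
5 [ 0.05  -0.697  0.028]
10 [ 0.08  -0.694  0.111]
15 [ 0.11  -0.691  0.195]
```

>>> apply_moves(moves=[0.005,-0.025,0.005,0.003,-0.1,-0.008,-1,0.01,-0.05,0.01,0.005,-0.2,-0.016,-1,0.015,-0.075,0.01,0.008,-0.3,-0.024,-1,0.02,-0.1,0.01,0.011,-0.4,-0.032,-1,0.025,-0.125,0.01,0.014,-0.5,-0.04,-1,0.03,-0.15,0.01,0.016,-0.6,-0.048,-1,0.035,-0.175,0.01,0.019,-0.698,-0.056,-1,0.04,-0.2,0.01,0.019,-0.698,-0.056,-1,0.04,-0.213,0.01,0.019,-0.698,-0.056,-1,0.04,-0.213,0.01,0.019,-0.698,-0.056,-1,0.04,-0.213,0.01,0.019,-0.698,-0.056,-1])

```text
time_s: 12.37
position: [0.5075, -0.1006, 0.339]
eef_rot: [[-0.423, -0.003, 0.906], [-0.007, 1.0, -0.001], [-0.906, -0.007, -0.423]]
force: [0.2, 0.5, -4.0]
opening: 0.0216
grip_force: 59.8
```

```bash
cat > look.py <<'E'
from h import *
import sys
o=bot.get_obs();print(o["time_s"],np.round(o["qpos"],3),np.round(o["position"],4),np.round(o["force"],1),np.round(o["eef_rot"],3).tolist())
P=np.array(o["position"]);Rm=np.array(o["eef_rot"]);G=P+.017*Rm[:,2];c,s=np.cos(.436),np.sin(.436)
b=Rm@[c,0,s];print("model grip",G.round(4),"black dir",b.round(3),"black end",(G+.122*b).round(4))
ims=[]
def tri(a,b):
    (o1,v1),(o2,v2)=a,b; A=np.stack([v1,-v2],1); k=np.linalg.lstsq(A,o2-o1,rcond=None)[0]
    p,q=o1+k[0]*v1,o2+k[1]*v2; return (p+q)/2,np.linalg.norm(p-q)
obs={}
for c in ["scene","side","wrist"]:
    p,d=viewer.camera(c); np.savez("/tmp/%s.npz"%c,p=p,d=d); ims.append(p[:,:,::-1])
    for n in ["column_red_end","column_black_end","mouth_free"]:
        for r in spotter.tip_of(c,n)[:1]:
            uv=np.array(r["xy"])*[512,384]; obs[n,c]=ray(c,uv); print(c,n,round(r["score"],2),uv.round(1))
for n in ["column_red_end","column_black_end","mouth_free"]:
    for a,b in [("scene","side"),("scene","wrist"),("side","wrist")]:
        if (n,a) in obs and (n,b) in obs: x,e=tri(obs[n,a],obs[n,b]); print(n,a,b,x.round(4),"gap",e.round(4))
crop=lambda im,u,v:cv2.resize(im[v:v+140,u:u+190],(380,280),interpolation=cv2.INTER_CUBIC)
top=np.hstack([crop(ims[0],130,100),crop(ims[1],150,110)])
w=cv2.resize(ims[2],(380,285)); 
cv2.imwrite(sys.argv[1],np.vstack([top,np.hstack([w,np.zeros_like(w)])]))
E
python3 look.py pics/a4.png
```

```text
12.3667 [-0.383 -0.339 -0.968 -0.163  0.344 -0.176] [ 0.5075 -0.1006  0.339 ] [ 0.2  0.5 -4. ] [[-0.423, -0.003, 0.906], [-0.007, 1.0, -0.001], [-0.906, -0.007, -0.423]]
model grip [ 0.5229 -0.1006  0.3318] black dir [-0.001 -0.007 -1.   ] black end [ 0.5228 -0.1014  0.2098]
scene column_red_end 0.7 [208.3 108.1]
scene column_black_end 0.76 [210.3 161.9]
scene mouth_free 0.8 [215.7 185.1]
side column_red_end 0.84 [237.9 135.5]
side column_black_end 0.71 [233.2 186.5]
side mouth_free 0.42 [306.7 204.6]
wrist column_red_end 0.57 [258.6 320.2]
wrist column_black_end 0.91 [257.7  61. ]
wrist mouth_free 0.38 [330.8  32. ]
column_red_end scene side [ 0.5334 -0.1142  0.3754] gap 0.0022
column_red_end scene wrist [ 0.518  -0.0985  0.3641] gap 0.0066
column_red_end side wrist [ 0.5346 -0.0986  0.3695] gap 0.0066
column_black_end scene side [ 0.521  -0.1063  0.2141] gap 0.019
column_black_end scene wrist [ 0.5253 -0.1053  0.2113] gap 0.0174
column_black_end side wrist [ 0.5196 -0.0983  0.2201] gap 0.001
mouth_free scene side [ 0.652  -0.2381  0.2789] gap 0.0251
mouth_free scene wrist [ 0.5409 -0.0769  0.1512] gap 0.082
mouth_free side wrist [0.7562 0.0215 0.001 ] gap 0.0057
```

View pics/a4.png

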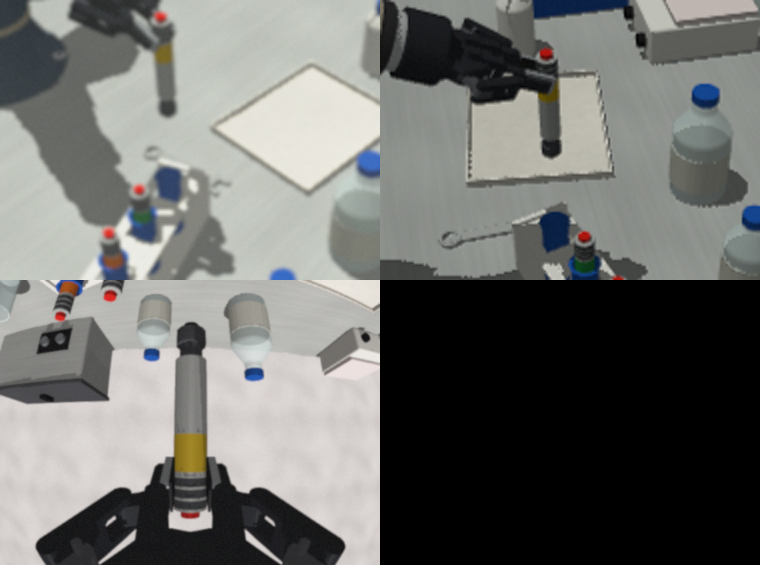

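The picture shows the column upright, red end up, hanging over the blue mouth (scene crop (168,112), mouth (168,182)). I'm lowering it close to the mouth and checking the relative alignment.

>>> apply_moves(moves=[0,0,-0.01,0,0,0,-1,0,0,-0.02,0,0,0,-1,0,0,-0.03,0,0,0,-1,0,0,-0.04,0,0,0,-1,0,0,-0.05,0,0,0,-1,0,0,-0.06,0,0,0,-1,0,0,-0.07,0,0,0,-1,0,0,-0.076,0,0,0,-1,0,0,-0.08,0,0,0,-1,0,0,-0.08,0,0,0,-1])

```text
time_s: 13.8
position: [0.5096, -0.1008, 0.2628]
eef_rot: [[-0.426, -0.005, 0.905], [-0.007, 1.0, 0.002], [-0.905, -0.005, -0.426]]
force: [-0.1, -0.4, -4.6]
opening: 0.0216
grip_force: 60.0
```

```bash
python3 look.py pics/a5.png; python3 - <<'E'
import numpy as np,cv2
a=np.load("/tmp/scene.npz")["p"][:,:,::-1];b=np.load("/tmp/side.npz")["p"][:,:,::-1]
f=lambda im,u,v:cv2.resize(im[v:v+100,u:u+66],(396,600),interpolation=cv2.INTER_CUBIC)
cv2.imwrite("pics/b5.png",np.hstack([f(a,180,110),f(b,205,140)]))
E
```

```text
13.8 [-0.383 -0.171 -1.14  -0.499  0.347 -0.176] [ 0.5096 -0.1008  0.2628] [-0.1 -0.4 -4.6] [[-0.426, -0.005, 0.905], [-0.007, 1.0, 0.002], [-0.905, -0.005, -0.426]]
model grip [ 0.525  -0.1007  0.2556] black dir [-0.004 -0.005 -1.   ] black end [ 0.5245 -0.1013  0.1336]
scene column_red_end 0.56 [213.3 134.5]
scene column_black_end 0.58 [213.5 181.1]
scene mouth_free 0.5 [215.3 188. ]
side column_red_end 0.7 [233.3 164.3]
side column_black_end 0.6 [238.5 210. ]
side mouth_free 0.71 [236.7 217.1]
wrist column_red_end 0.78 [258.5 315.8]
wrist column_black_end 0.67 [257.6  59.2]
wrist mouth_free 0.88 [243.   25.6]
column_red_end scene side [ 0.523  -0.0942  0.2839] gap 0.0002
column_red_end scene wrist [ 0.5275 -0.0986  0.2893] gap 0.0013
column_red_end side wrist [ 0.5223 -0.0986  0.2879] gap 0.001
column_black_end scene side [ 0.5287 -0.1108  0.1457] gap 0.0071
column_black_end scene wrist [ 0.5243 -0.1031  0.1368] gap 0.0089
column_black_end side wrist [ 0.5292 -0.0987  0.1373] gap 0.0019
mouth_free scene side [ 0.5249 -0.1018  0.1115] gap 0.0086
mouth_free scene wrist [ 0.527  -0.1078  0.1106] gap 0.0027
mouth_free side wrist [ 0.5213 -0.1066  0.1182] gap 0.007
```

View pics/b5.png

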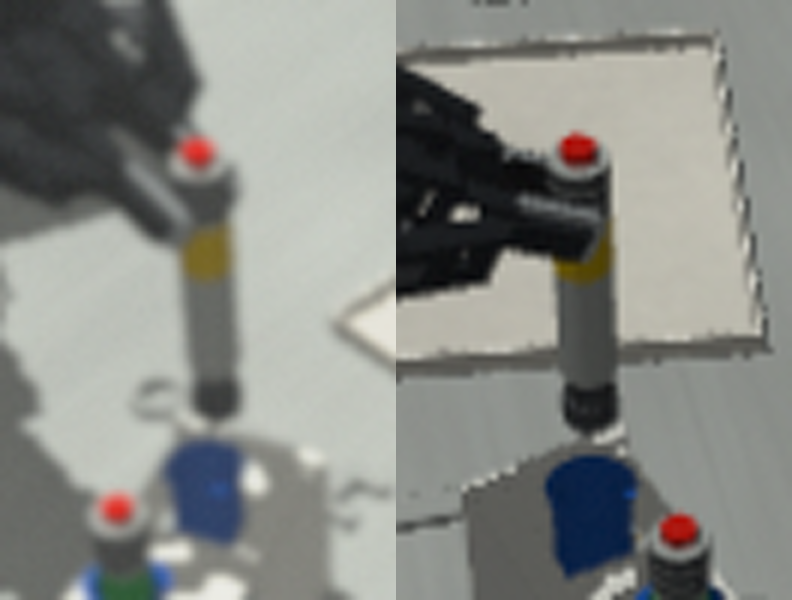

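The picture shows the black end directly above the blue mouth in both views. But joint 3 has reached its -1.14 limit. I'll fit a simple arm model to the poses logged so far to find a feasible wrist attitude for the insertion.

```bash
cat > arm.py <<'E'
import numpy as np
from scipy.optimize import least_squares
from scipy.spatial.transform import Rotation as R
D=[([1.216,.238,-.013,1.319,0,1.571],[.182,.492,.253]),([.46187,.25392,.15877,1.47646,0,.82047],[.48362,.24073,.31279]),
([.57659,.04962,-.50064,.63837,-.20805,-2.66915],[.48052,.24232,.1936]),([.59627,-.0452,-.23097,1.00299,-.21722,-2.65107],[.46775,.24327,.33147]),
([.29272,-.15613,-.33695,.96402,-.09759,.21379],[.46738,.11188,.32938]),([-.383,-.339,-.968,-.163,.344,-.176],[.5075,-.1006,.339]),
([-.383,-.171,-1.14,-.499,.347,-.176],[.5096,-.1008,.2628])]
def fk(p,q):
    h,r0,L1,a1,L2,a2,d5,Dt=p
    u=lambda a:np.array([np.sin(a),0,np.cos(a)])
    v=lambda a:np.array([np.cos(a),0,-np.sin(a)])  # pitch a below horizontal
    S=q[1]-q[2]+q[3]
    A=R.from_euler("y",S).as_matrix()   # x: tool fwd, z: up perp
    M5=A@R.from_euler("z",S5*q[4]).as_matrix()
    P=np.array([r0,0,h])+L1*u(q[1]+a1)+L2*v(q[1]-q[2]+a2)+A@[0,0,-d5]+M5@[Dt,0,0]
    Z=R.from_euler("z",q[0]).as_matrix()
    return Z@P,Z@M5[:,0]
best=None
for S5 in (1,-1):
    f=lambda p:np.concatenate([fk(p,q)[0]-x for q,x in D]).ravel()
    for L1,L2,a2 in [(.36,.36,0),(.28,.35,.2),(.39,.43,-.2)]:
        s=least_squares(lambda p:np.r_[f(p),1e-3*(p-[.3,0,L1,0,L2,a2,.08,.3])],[.3,0,L1,0,L2,a2,.08,.3])
        if best is None or s.cost<best[0]: best=(s.cost,S5,s.x,abs(f(s.x)).max())
cost,S5,p,_=best
if __name__=="__main__":
    print(best, fk(p,D[5][0])[1])
    lo=np.array([-2.66,-1.03,-1.14,-1.82,-1.45]);hi=np.array([2.66,1.9,1.46,2.27,1.34])
    for phi in (15,25,35,45,55):
      for hd in (-40,-20,0,15):
        out=[]
        a,b=np.radians(phi),np.radians(hd); t=np.array([np.cos(a)*np.cos(b),np.cos(a)*np.sin(b),-np.sin(a)])
        for zg in (.134,.18,.22,.256):
            T=np.array([.523,-.101,zg])-.017*t
            g=lambda q:np.r_[(fk(p,q)[0]-T)*10,fk(p,q)[1]-t]
            r=min((least_squares(g,x0,bounds=(lo,hi)) for x0 in ([-.38,-.2,-1.0,-.4,.3],[-.2,.3,-.6,.3,0])),key=lambda r:r.cost)
            out.append("%s q3 %.2f q2 %.2f q4 %.2f"%("ok " if r.cost<1e-6 else "BAD",r.x[2],r.x[1],r.x[3]))
        print(phi,hd,out)
E
python3 arm.py
```

```text
(np.float64(0.0003962161014952843), 1, array([ 0.19416407,  0.05312699,  0.42666238,  0.1426935 ,  0.31901722,
       -0.14216594,  0.00178885,  0.30166979]), np.float64(0.0182173345055332)) [ 0.90613203 -0.0014775  -0.42299238]
15 -40 ['BAD q3 -1.14 q2 0.47 q4 -0.99', 'BAD q3 -1.14 q2 0.30 q4 -0.86', 'BAD q3 -1.14 q2 0.17 q4 -0.80', 'ok  q3 -1.11 q2 0.06 q4 -0.69']
15 -20 ['BAD q3 -1.14 q2 0.21 q4 -0.65', 'BAD q3 -1.14 q2 0.03 q4 -0.55', 'BAD q3 -1.14 q2 -0.08 q4 -0.52', 'BAD q3 -1.14 q2 -0.17 q4 -0.53']
15 0 ['BAD q3 -1.14 q2 0.25 q4 -0.69', 'BAD q3 -1.14 q2 0.06 q4 -0.58', 'BAD q3 -1.14 q2 -0.06 q4 -0.54', 'BAD q3 -1.14 q2 -0.15 q4 -0.54']
15 15 ['BAD q3 -1.14 q2 0.45 q4 -0.96', 'BAD q3 -1.14 q2 0.27 q4 -0.82', 'BAD q3 -1.14 q2 0.14 q4 -0.76', 'BAD q3 -1.14 q2 0.03 q4 -0.74']
25 -40 ['BAD q3 -1.14 q2 0.30 q4 -0.71', 'ok  q3 -1.11 q2 0.15 q4 -0.57', 'ok  q3 -1.05 q2 0.03 q4 -0.39', 'ok  q3 -0.99 q2 -0.05 q4 -0.24']
25 -20 ['BAD q3 -1.14 q2 0.09 q4 -0.53', 'BAD q3 -1.14 q2 -0.03 q4 -0.49', 'BAD q3 -1.14 q2 -0.13 q4 -0.48', 'ok  q3 -1.14 q2 -0.20 q4 -0.48']
25 0 ['BAD q3 -1.14 q2 0.1
[... 1229 characters left out ...]
q4 0.22']
45 15 ['ok  q3 -0.96 q2 0.08 q4 -0.11', 'ok  q3 -0.88 q2 -0.02 q4 0.07', 'ok  q3 -0.80 q2 -0.08 q4 0.22', 'ok  q3 -0.72 q2 -0.13 q4 0.34']
55 -40 ['ok  q3 -0.80 q2 0.08 q4 0.22', 'ok  q3 -0.71 q2 0.01 q4 0.37', 'ok  q3 -0.63 q2 -0.04 q4 0.51', 'ok  q3 -0.54 q2 -0.07 q4 0.63']
55 -20 ['ok  q3 -0.88 q2 0.02 q4 0.07', 'ok  q3 -0.79 q2 -0.06 q4 0.24', 'ok  q3 -0.70 q2 -0.11 q4 0.38', 'ok  q3 -0.61 q2 -0.14 q4 0.50']
55 0 ['ok  q3 -0.87 q2 0.02 q4 0.08', 'ok  q3 -0.78 q2 -0.05 q4 0.25', 'ok  q3 -0.70 q2 -0.11 q4 0.39', 'ok  q3 -0.61 q2 -0.14 q4 0.51']
55 15 ['ok  q3 -0.81 q2 0.07 q4 0.18', 'ok  q3 -0.73 q2 -0.01 q4 0.35', 'ok  q3 -0.64 q2 -0.06 q4 0.48', 'ok  q3 -0.56 q2 -0.09 q4 0.60']
```

```bash
sed -i 's/h,r0,L1,a1,L2,a2,d5,Dt=p/h,r0,L1,a1,L2,a2,d5,Dt,c=p/; s/A@\[0,0,-d5\]/A@[c,0,-d5]/; s/\.08,\.3\]/.08,.2,.05]/g; s/1e-3\*(p/1e-4*(p/; s/for phi in (15,25,35,45,55)/for phi in (25,)/; s/for hd in (-40,-20,0,15)/for hd in (-70,-60,-50,-40,-30)/; s/q4 %.2f"/q4 %.2f q1 %.2f q5 %.2f"/; s/r.x\[3\]))/r.x[3],r.x[0],r.x[4]))/' arm.py; sed -i 's/\[-.2,.3,-.6,.3,0\]/[.3,.1,-.6,0,-1.1]/' arm.py; python3 arm.py
```

```text
(np.float64(4.088604648198041e-07), 1, array([ 1.95730170e-01, -2.16999140e-04,  5.72133531e-01,  3.79204950e-04,
        3.96947664e-01, -6.26942651e-02,  1.07501077e-04,  2.85195764e-01,
        1.38778546e-01]), np.float64(0.000404070054386918)) [ 0.90613203 -0.0014775  -0.42299238]
25 -70 ['ok  q3 -0.60 q2 0.40 q4 0.56 q1 0.35 q5 -1.13', 'ok  q3 -0.55 q2 0.33 q4 0.69 q1 0.35 q5 -1.13', 'ok  q3 -0.50 q2 0.28 q4 0.80 q1 0.35 q5 -1.13', 'ok  q3 -0.44 q2 0.24 q4 0.89 q1 0.35 q5 -1.13']
25 -60 ['ok  q3 -0.84 q2 0.31 q4 0.05 q1 0.34 q5 -1.10', 'ok  q3 -0.78 q2 0.21 q4 0.20 q1 0.34 q5 -1.10', 'ok  q3 -0.72 q2 0.14 q4 0.33 q1 0.34 q5 -1.10', 'ok  q3 -0.66 q2 0.09 q4 0.44 q1 0.34 q5 -1.10']
25 -50 ['ok  q3 -1.05 q2 0.27 q4 -0.44 q1 0.30 q5 -0.99', 'ok  q3 -0.98 q2 0.14 q4 -0.24 q1 0.30 q5 -0.99', 'ok  q3 -0.91 q2 0.05 q4 -0.09 q1 0.30 q5 -0.99', 'ok  q3 -0.85 q2 -0.02 q4 0.05 q1 0.30 q5 -0.99']
25 -40 ['BAD q3 -1.14 q2 0.24 q4 -0.62 q1 0.24 q5 -0.84', 'BAD q3 -1.14 q2 0.12 q4 -0.59 q1 0.24 q5 -0.82', 'ok  q3 -1.07 q2 -0.00 q4 -0.40 q1 0.24 q5 -0.82', 'ok  q3 -0.99 q2 -0.09 q4 -0.24 q1 0.24 q5 -0.82']
25 -30 ['BAD q3 -1.14 q2 0.14 q4 -0.55 q1 0.15 q5 -0.64', 'BAD q3 -1.14 q2 0.03 q4 -0.53 q1 0.14 q5 -0.61', 'BAD q3 -1.14 q2 -0.06 q4 -0.52 q1 0.13 q5 -0.59', 'ok  q3 -1.09 q2 -0.14 q4 -0.42 q1 0.13 q5 -0.58']
```

The refitted arm model matches to 0.4 mm: heading about −60° (approach from the free +y side) keeps every joint in range all the way home. I'll lift and swing about the column axis.

>>> apply_moves(moves=[0,0,0.02,0,0,0,-1,0,0,0.04,0,0,0,-1,0,0,0.06,0,0,0,-1,0.001,0.001,0.06,0,0,-0.1,-1,0.001,0.003,0.06,0,0,-0.2,-1,0.002,0.004,0.06,0,0,-0.3,-1,0.003,0.005,0.06,0,0,-0.4,-1,0.003,0.007,0.06,0,0,-0.5,-1,0.004,0.008,0.06,0,0,-0.6,-1,0.005,0.009,0.06,0,0,-0.7,-1,0.006,0.01,0.06,0,0,-0.8,-1,0.007,0.011,0.06,0,0,-0.9,-1,0.007,0.012,0.06,0,0,-1,-1,0.0077,0.0133,0.06,0,0,-1.047,-1,0.0077,0.0133,0.06,0,0,-1.047,-1,0.0077,0.0133,0.06,0,0,-1.047,-1,0.0077,0.0133,0.06,0,0,-1.047,-1])

```text
time_s: 15.82
position: [0.5171, -0.0872, 0.3226]
eef_rot: [[-0.219, 0.862, 0.456], [0.365, 0.506, -0.782], [-0.905, -0.005, -0.426]]
force: [-0.2, 0.1, -4.6]
opening: 0.0217
grip_force: 59.9
```

```bash
python3 look.py pics/a6.png|grep -v "^scene\|^side\|^wrist"
```

```text
15.8167 [ 0.336  0.021 -0.555  0.609 -1.094  1.137] [ 0.5171 -0.0872  0.3226] [-0.2  0.1 -4.6] [[-0.219, 0.862, 0.456], [0.365, 0.506, -0.782], [-0.905, -0.005, -0.426]]
model grip [ 0.5248 -0.1005  0.3153] black dir [-0.006  0.001 -1.   ] black end [ 0.5241 -0.1004  0.1933]
column_red_end side wrist [ 0.4995 -0.0223  0.276 ] gap 0.0752
column_black_end scene side [ 0.5272 -0.1021  0.202 ] gap 0.011
column_black_end scene wrist [ 0.5277 -0.105   0.1972] gap 0.0005
column_black_end side wrist [ 0.525  -0.0968  0.2035] gap 0.0034
mouth_free scene side [ 0.5261 -0.1075  0.1261] gap 0.0036
```

>>> apply_moves(moves=[-0.001,0,-0.01,0,0,0,-1,-0.0015,-0.0005,-0.02,0,0,0,-1,-0.0015,-0.0005,-0.03,0,0,0,-1,-0.0015,-0.0005,-0.04,0,0,0,-1,-0.0015,-0.0005,-0.05,0,0,0,-1,-0.0015,-0.0005,-0.058,0,0,0,-1,-0.0015,-0.0005,-0.064,0,0,0,-1,-0.0015,-0.0005,-0.068,0,0,0,-1,-0.0015,-0.0005,-0.07,0,0,0,-1,-0.0015,-0.0005,-0.07,0,0,0,-1,-0.0015,-0.0005,-0.07,0,0,0,-1])

```text
time_s: 17.33
position: [0.5157, -0.0878, 0.2534]
eef_rot: [[-0.218, 0.863, 0.455], [0.364, 0.504, -0.783], [-0.905, -0.005, -0.425]]
force: [-0.1, 0.3, -4.0]
opening: 0.0221
grip_force: 59.9
```

```bash
python3 look.py pics/a7.png; python3 - <<'E'
from h import *
a=np.load("/tmp/scene.npz")["p"][:,:,::-1];b=np.load("/tmp/side.npz")["p"][:,:,::-1]
f=lambda im,u,v:cv2.resize(im[v:v+75,u:u+50],(400,600),interpolation=cv2.INTER_CUBIC)
ims=[]
# predicted: model black end axis pixel and mouth ellipse for hypothesised mouth
o=bot.get_obs();Rm=np.array(o["eef_rot"]);G=np.array(o["position"])+.017*Rm[:,2]
for c,im,u,v in [("scene",a,190,140),("side",b,213,165)]:
    cal=viewer.calibration(c);K=np.array(cal["K"]);Ti=np.linalg.inv(cal["world_from_camera"])
    def px(X):
        q=Ti[:3,:3]@X+Ti[:3,3]; return np.array([K[0,0]*q[0]/-q[2]+K[0,2],K[1,1]*-q[1]/-q[2]+K[1,2]])
    big=f(im,u,v)
    th=np.linspace(0,2*np.pi,60)
    pl=lambda pts,col:cv2.polylines(big,[np.int32([(px(X)-[u,v]+.5)*8 for X in pts])],False,col,1)
    pl([np.array([.5225+.02*np.cos(t),-.101+.02*np.sin(t),.112]) for t in th],(0,255,255))
    for zz in(.128,.14,.2): pl([np.array([G[0]+.012*np.cos(t),G[1]+.012*np.sin(t),zz]) for t in th],(0,255,0))
    ims.append(big)
cv2.imwrite("pics/b7.png",np.hstack(ims))
E
```

```text
17.3333 [ 0.337  0.102 -0.679  0.407 -1.095  1.141] [ 0.5157 -0.0878  0.2534] [-0.1  0.3 -4. ] [[-0.218, 0.863, 0.455], [0.364, 0.504, -0.783], [-0.905, -0.005, -0.425]]
model grip [ 0.5234 -0.1011  0.2462] black dir [-0.006 -0.    -1.   ] black end [ 0.5227 -0.1011  0.1242]
scene column_red_end 0.56 [210.7 137.5]
scene column_black_end 0.71 [212.8 181.7]
scene mouth_free 0.55 [214.1 184.4]
side column_black_end 0.84 [232.9 211.5]
side mouth_free 0.76 [238.5 217.6]
wrist column_red_end 0.61 [257.8 317.9]
wrist column_black_end 0.7 [258.2  63. ]
wrist mouth_free 0.61 [249.4  42.8]
column_red_end scene wrist [ 0.5269 -0.1065  0.2829] gap 0.0027
column_black_end scene side [ 0.5164 -0.1006  0.131 ] gap 0.0105
column_black_end scene wrist [ 0.5228 -0.1047  0.1302] gap 0.0071
column_black_end side wrist [ 0.5182 -0.0951  0.1346] gap 0.0058
mouth_free scene side [ 0.5265 -0.1098  0.1249] gap 0.0028
mouth_free scene wrist [ 0.519  -0.1019  0.1163] gap 0.0005
mouth_free side wrist [ 0.5242 -0.1044  0.115 ] gap 0.008
```

View pics/b7.png

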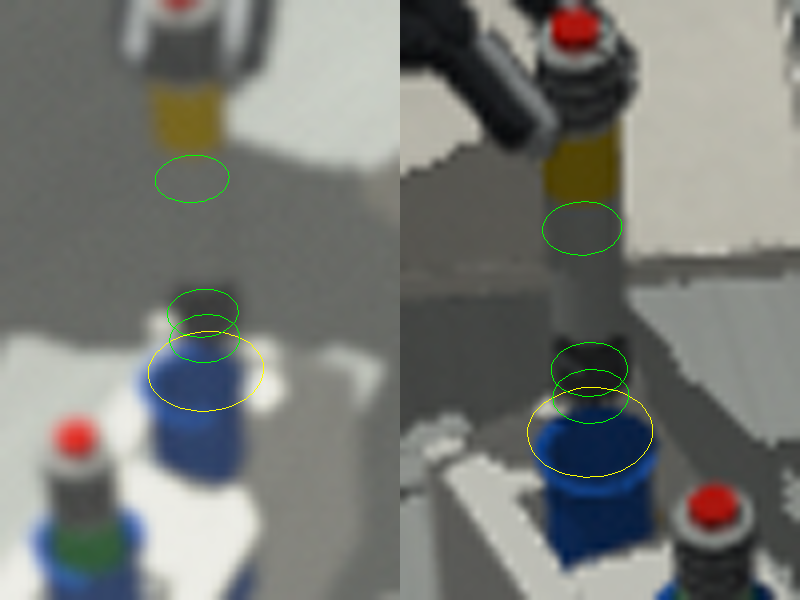

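The crop shows per-camera offsets: the rod matches the model sideways, but the mouth sits a little off my estimate (scene rim centre near x=195 against 206 drawn, side 597 against 590). I'll fit the mouth on the unobstructed start pictures and use the red plug and yellow band as a camera reference.

```bash
cat > fit.py <<'E'
from h import *
from scipy.optimize import minimize
o=bot.get_obs();Rm=np.array(o["eef_rot"]);G=np.array(o["position"])+.017*Rm[:,2]; print("G",G.round(4))
th=np.linspace(0,2*np.pi,48,endpoint=False); S=8
circ=lambda c,r,z:np.stack([c[0]+r*np.cos(th),c[1]+r*np.sin(th),0*th+z],1)
cams={}
def px(c,X):
    K,T=cams[c];q=(X-T[:3,3])@T[:3,:3]; return np.stack([K[0,0]*q[:,0]/-q[:,2]+K[0,2],K[1,1]*q[:,1]/q[:,2]+K[1,2]],1)
def render(c,hulls,box):
    u,v,w,h=box; m=np.zeros((h*S,w*S),np.uint8)
    for X in hulls: cv2.fillConvexPoly(m,cv2.convexHull(np.int32((px(c,X)-[u-.5,v-.5])*S)),255)
    return cv2.resize(m,(w,h),interpolation=cv2.INTER_AREA)/255.
def fit(c,soft,hull,box,p0):
    u,v,w,h=box;A=cv2.GaussianBlur(soft[v:v+h,u:u+w].astype(float),(0,0),.7)
    def cost(p):
        M=cv2.GaussianBlur(render(c,hull(p),box),(0,0),.7)
        a=np.stack([M.ravel(),np.ones(M.size)],1); k,r,_,_=np.linalg.lstsq(a,A.ravel(),rcond=None); return r[0]/((A-A.mean())**2).sum()
    g=[(cost(np.array(p0)+[i,j]),i,j) for i in np.arange(-.012,.0121,.002) for j in np.arange(-.012,.0121,.002)]
    b=min(g); r=minimize(cost,np.array(p0)+b[1:],method="Nelder-Mead",options=dict(initial_simplex=np.array(p0)+b[1:]+np.array([[0,0],[.001,0],[0,.001]]),xatol=1e-4)); return r.x,r.fun
for c in ["scene","side"]:
    cal=viewer.calibration(c);cams[c]=(np.array(cal["K"]),np.array(cal["world_from_camera"]))
    P0=cv2.imread("pics/%s0.png"%c)[:,:,::-1].astype(int); P1=np.load("/tmp/%s.npz"%c)["p"].astype(int)
    blue=np.clip(P0[...,2]-P0[...,0],0,60)
    m0=px(c,np.array([[.5225,-.101,.112]]))[0]; box=(int(m0[0])-12,int(m0[1])-13,24,22)
    hull=lambda p:[np.r_[circ(p,.02,.112),circ(p,.02,.106)],np.r_[circ(p,.017,.106),circ(p,.017,.092)]]
    x,f=fit(c,blue,hull,box,[.5225,-.101]); print(c,"mouth",x.round(4),round(f,3))
    yel=np.clip(P1[...,0]-P1[...,2],0,60)
    zb=G[2]-.122; zr=zb+.15
    m0=px(c,np.array([[G[0],G[1],zr]]))[0]; box=(int(m0[0])-9,int(m0[1])-7,18,14)
    red=np.clip(P1[...,0]-P1[...,1],0,60)
    x,f=fit(c,red,lambda p:[np.r_[circ(p,.007,zr),circ(p,.007,zr-.006)]],box,G[:2]); print(c,"redplug",(x-G[:2]).round(4),round(f,3))
    m0=px(c,np.array([[G[0],G[1],zb+.103]]))[0]; box=(int(m0[0])-10,int(m0[1])-3,20,13)
    x,f=fit(c,yel,lambda p:[np.r_[circ(p,.012,zb+.116),circ(p,.012,zb+.09)]],box,G[:2]); print(c,"band",(x-G[:2]).round(4),round(f,3))
E
python3 fit.py
```

```text
G [ 0.5232 -0.1011  0.2459]
scene mouth [ 0.5223 -0.1079] 0.02
scene redplug [-0.0057  0.0072] 0.025
scene band [-0.0033  0.0038] 0.061
side mouth [ 0.5231 -0.1089] 0.009
side redplug [0.002  0.0083] 0.007
side band [0.0022 0.0051] 0.21
```

Both cameras agree the mouth is at (0.5227, −0.1084). The red plug shows the column about 7 mm higher in the grip than modelled, so I must shift about −7.7 mm in y.

>>> apply_moves(moves=[-0.0005,-0.004,0,0,-0.003,0,-1,-0.0012,-0.0077,0,0,-0.006,0,-1,-0.0012,-0.0077,0,0,-0.006,0,-1,-0.0012,-0.0077,0,0,-0.006,0,-1])

```text
time_s: 18.27
position: [0.5139, -0.0959, 0.253]
eef_rot: [[-0.213, 0.864, 0.457], [0.365, 0.504, -0.783], [-0.907, -0.0, -0.422]]
force: [-0.2, -0.2, -4.3]
opening: 0.0215
grip_force: 59.9
```

```bash
sed -i 's/zb=G\[2\]-.122/zb=G[2]-.1152/' fit.py; python3 - <<'E'
from h import *
for c in ["scene","side"]:
    p,d=viewer.camera(c); np.savez("/tmp/%s.npz"%c,p=p,d=d)
E
python3 fit.py; python3 - <<'E'
import numpy as np,cv2
from h import *
o=bot.get_obs();Rm=np.array(o["eef_rot"]);G=np.array(o["position"])+.017*Rm[:,2];print(Rm.round(3).tolist())
ims=[]
for c,u,v in [("scene",190,140),("side",213,165)]:
    im=np.load("/tmp/%s.npz"%c)["p"][:,:,::-1]
    big=cv2.resize(im[v:v+75,u:u+50],(400,600),interpolation=cv2.INTER_CUBIC)
    cal=viewer.calibration(c);K=np.array(cal["K"]);T=np.array(cal["world_from_camera"]);th=np.linspace(0,2*np.pi,60)
    def pl(C,r,z,col):
        X=np.stack([C[0]+r*np.cos(th),C[1]+r*np.sin(th),0*th+z],1);q=(X-T[:3,3])@T[:3,:3]
        p=np.stack([K[0,0]*q[:,0]/-q[:,2]+K[0,2]-u+.5,K[1,1]*q[:,1]/q[:,2]+K[1,2]-v+.5],1)*8
        cv2.polylines(big,[np.int32(p)],True,col,1)
    pl([.5227,-.1084],.02,.112,(0,255,255))
    C=G[:2]+[.0007,.0004]
    zb=G[2]-.1152
    for z in (zb+.006,zb+.02,zb+.09,zb+.116): pl(C,.012,z,(0,255,0))
    ims.append(big)
cv2.imwrite("pics/b8.png",np.hstack(ims))
E
```

```text
G [ 0.522  -0.109   0.2459]
scene mouth [ 0.5223 -0.1079] 0.02
scene redplug [0.0001 0.0003] 0.019
scene band [ 0.0032 -0.0033] 0.256
side mouth [ 0.5231 -0.1089] 0.009
side redplug [ 0.0004 -0.0004] 0.013
side band [-0.002  -0.0235] 0.205
[[-0.213, 0.864, 0.457], [0.365, 0.504, -0.783], [-0.907, 0.0, -0.422]]
```

View pics/b8.png

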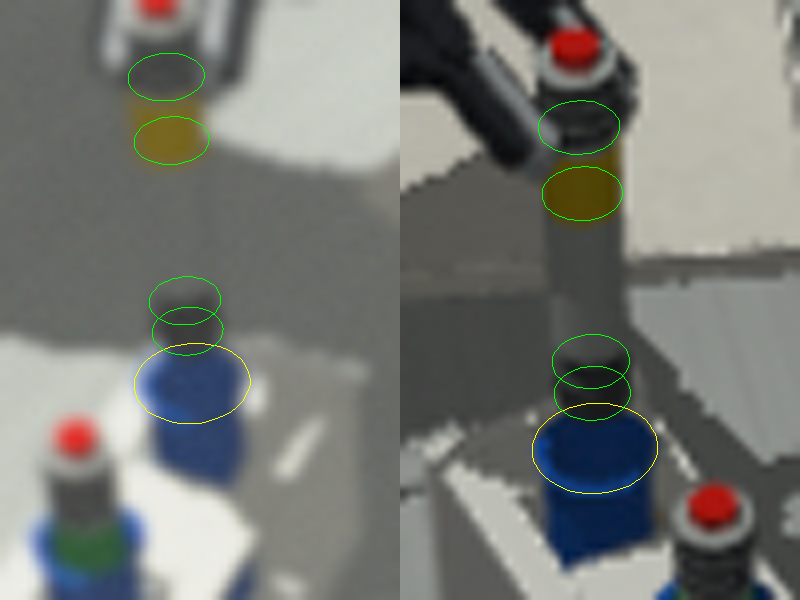

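The overlay shows the rod (green rings) and the mouth (yellow ring, scene (192,384), side (595,448)) matching well top and bottom. Inserting slowly.

>>> apply_moves(moves=[0.0004,0.0006,-0.004,0,0,0,-1,0.0004,0.0006,-0.008,0,0,0,-1,0.0004,0.0006,-0.012,0,0,0,-1,0.0004,0.0006,-0.015,0,0,0,-1,0.0004,0.0006,-0.018,0,0,0,-1,0.0004,0.0006,-0.021,0,0,0,-1,0.0004,0.0006,-0.024,0,0,0,-1,0.0004,0.0006,-0.026,0,0,0,-1,0.0004,0.0006,-0.028,0,0,0,-1,0.0004,0.0006,-0.03,0,0,0,-1,0.0004,0.0006,-0.032,0,0,0,-1,0.0004,0.0006,-0.034,0,0,0,-1,0.0004,0.0006,-0.034,0,0,0,-1])

```text
time_s: 19.45
position: [0.5146, -0.0949, 0.2187]
eef_rot: [[-0.213, 0.863, 0.457], [0.364, 0.504, -0.783], [-0.906, -0.001, -0.422]]
force: [-0.8, 0.4, -4.0]
opening: 0.0219
grip_force: 59.9
```

>>> apply_moves(moves=[0,0,-0.003,0,0,0,-1,0,0,-0.006,0,0,0,-1,0,0,-0.009,0,0,0,-1,0,0,-0.012,0,0,0,-1,0,0,-0.016,0,0,0,-1,0,0,-0.02,0,0,0,-1,0,0,-0.02,0,0,0,-1])

```text
time_s: 20.03
position: [0.5144, -0.095, 0.1981]
eef_rot: [[-0.214, 0.863, 0.457], [0.364, 0.504, -0.783], [-0.906, -0.001, -0.423]]
force: [-0.7, -0.4, -4.3]
opening: 0.0219
grip_force: 59.9
```

>>> apply_moves(moves=[0,0,-0.004,0,0,0,-1,0,0,-0.008,0,0,0,-1,0,0,-0.012,0,0,0,-1,0,0,-0.016,0,0,0,-1,0,0,-0.02,0,0,0,-1,0,0,-0.024,0,0,0,-1,0,0,-0.027,0,0,0,-1,0,0,-0.03,0,0,0,-1,0,0,-0.03,0,0,0,-1])

```text
time_s: 20.78
position: [0.5145, -0.095, 0.1685]
eef_rot: [[-0.214, 0.863, 0.457], [0.364, 0.504, -0.783], [-0.906, -0.001, -0.422]]
force: [0.2, 0.1, -4.2]
opening: 0.0218
grip_force: 59.9
```

>>> apply_moves(moves=[0,0,-0.003,0,0,0,-1,0,0,-0.006,0,0,0,-1,0,0,-0.009,0,0,0,-1,0,0,-0.011,0,0,0,-1,0,0,-0.0125,0,0,0,-1,0,0,-0.0135,0,0,0,-1,0,0,-0.0145,0,0,0,-1,0,0,-0.0155,0,0,0,-1,0,0,-0.0155,0,0,0,-1])

```text
time_s: 21.53
position: [0.5144, -0.0953, 0.1538]
eef_rot: [[-0.213, 0.864, 0.457], [0.363, 0.504, -0.784], [-0.907, -0.001, -0.421]]
force: [-4.3, -1.7, 1.2]
opening: 0.0216
grip_force: 60.4
```

The catch is just engaging (about 5 N up, side push). To keep the fingers clear of the tube rim when home, I'll release, regrip 9 mm higher and then press.

>>> apply_moves(moves=[0,0,0,0,0,0,-0.6,0,0,0,0,0,0,-0.3,0,0,0,0,0,0,-0.2,0,0,0,0,0,0,-0.2,0,0,0.003,0,0,0,-0.2,0,0,0.006,0,0,0,-0.2,0,0,0.009,0,0,0,-0.2,0,0,0.01,0,0,0,-0.2,0,0,0.01,0,0,0,-0.2])

```text
time_s: 22.28
position: [0.5149, -0.0948, 0.1641]
eef_rot: [[-0.212, 0.863, 0.458], [0.365, 0.504, -0.783], [-0.907, 0.001, -0.422]]
force: [-0.3, 0.4, 1.1]
opening: 0.0342
grip_force: 0.0
```

>>> apply_moves(moves=[0,0,0,0,0,0,-0.3,0,0,0,0,0,0,-0.4,0,0,0,0,0,0,-0.6,0,0,0,0,0,0,-1,0,0,0,0,0,0,-1,0,0,0,0,0,0,-1])

```text
time_s: 22.78
position: [0.5146, -0.095, 0.1636]
eef_rot: [[-0.213, 0.864, 0.457], [0.364, 0.504, -0.783], [-0.907, -0.0, -0.422]]
force: [-1.3, 0.2, 1.5]
opening: 0.0218
grip_force: 58.7
```

>>> apply_moves(moves=[0,0,-0.001,0,0,0,-1,0,0,-0.002,0,0,0,-1,0,0,-0.003,0,0,0,-1,0,0,-0.004,0,0,0,-1,0,0,-0.004,0,0,0,-1])

```text
time_s: 23.2
position: [0.5147, -0.0949, 0.1594]
eef_rot: [[-0.213, 0.864, 0.457], [0.364, 0.504, -0.783], [-0.907, -0.0, -0.422]]
force: [-0.4, 0.0, 2.6]
opening: 0.022
grip_force: 59.1
```

>>> apply_moves(moves=[0,0,-0.001,0,0,0,-1,0,0,-0.002,0,0,0,-1,0,0,-0.003,0,0,0,-1,0,0,-0.004,0,0,0,-1,0,0,-0.005,0,0,0,-1,0,0,-0.005,0,0,0,-1])

```text
time_s: 23.7
position: [0.5146, -0.0948, 0.1542]
eef_rot: [[-0.214, 0.863, 0.457], [0.365, 0.505, -0.783], [-0.906, -0.0, -0.423]]
force: [-2.3, -0.7, 1.7]
opening: 0.0217
grip_force: 59.0
```

>>> apply_moves(moves=[0,0,-0.001,0,0,0,-1,0,0,-0.002,0,0,0,-1,0,0,-0.003,0,0,0,-1,0,0,-0.004,0,0,0,-1,0,0,-0.005,0,0,0,-1,0,0,-0.006,0,0,0,-1,0,0,-0.007,0,0,0,-1,0,0,-0.007,0,0,0,-1])

```text
time_s: 24.37
position: [0.5145, -0.0947, 0.1466]
eef_rot: [[-0.215, 0.863, 0.457], [0.365, 0.505, -0.782], [-0.906, -0.001, -0.424]]
force: [0.5, -1.7, -3.9]
opening: 0.0217
grip_force: 59.0
```

>>> apply_moves(moves=[0,0,-0.0005,0,0,0,-1,0,0,-0.001,0,0,0,-1,0,0,-0.0015,0,0,0,-1,0,0,-0.0015,0,0,0,-1])

```text
time_s: 24.7
position: [0.5146, -0.0949, 0.1459]
eef_rot: [[-0.213, 0.863, 0.457], [0.365, 0.504, -0.783], [-0.906, -0.0, -0.422]]
force: [0.5, 1.0, -4.4]
opening: 0.0214
grip_force: 59.0
```

>>> apply_moves(moves=[0,0,-0.0005,0,0,0,-1,0,0,-0.001,0,0,0,-1,0,0,-0.0015,0,0,0,-1,0,0,-0.0015,0,0,0,-1])

```text
time_s: 25.03
position: [0.5149, -0.0951, 0.1453]
eef_rot: [[-0.211, 0.864, 0.457], [0.364, 0.504, -0.784], [-0.907, 0.001, -0.421]]
force: [-0.8, 0.0, 4.2]
opening: 0.0217
grip_force: 59.3
```

```bash
cat > chk.py <<'E'
from h import *
o=bot.get_obs();print(np.round(o["force"],1),np.round(o["position"],4))
exec(open("fit.py").read().split("for c in [\"scene\"")[0].split("print(\"G\"")[0]); exec("\n".join(open("fit.py").read().split("\n")[3:22]).split("for c in [")[0])
import itertools
for c in ["scene","side"]:
    p,d=viewer.camera(c); np.savez("/tmp/%s.npz"%c,p=p,d=d); cal=viewer.calibration(c);cams[c]=(np.array(cal["K"]),np.array(cal["world_from_camera"]))
    red=np.clip(p[...,0].astype(int)-p[...,1],0,60)
    m0=px(c,np.array([[.5227,-.1084,.162]]))[0]; box=(int(m0[0])-8,int(m0[1])-6,16,12)
    A=cv2.GaussianBlur(red[box[1]:box[1]+12,box[0]:box[0]+16].astype(float),(0,0),.7)
    best=[]
    for z in np.arange(.155,.19,.001):
        for k in np.arange(-.004,.0041,.002):
            lat=cams[c][1][:3,0]; C=np.array([.5227,-.1084])+k*lat[:2]
            M=cv2.GaussianBlur(render(c,[np.r_[circ(C,.007,z),circ(C,.007,z-.006)]],box),(0,0),.7)
            a=np.stack([M.ravel(),np.ones(M.size)],1);r=np.linalg.lstsq(a,A.ravel(),rcond=None)[1][0]; best.append((r/((A-A.mean())**2).sum(),round(z,4),k))
    print(c,"red top z,lat",min(best))
E
python3 chk.py
```

```text
[-0.8  0.   4.2] [ 0.5149 -0.0951  0.1453]
scene red top z,lat (np.float64(0.06187144468568791), np.float64(0.163), np.float64(0.0))
side red top z,lat (np.float64(0.026699144058758777), np.float64(0.163), np.float64(0.0))
```

>>> apply_moves(moves=[0,0,-0.0004,0,0,0,-1,0,0,-0.0008,0,0,0,-1,0,0,-0.0008,0,0,0,-1])

```text
time_s: 25.38
position: [0.5152, -0.0951, 0.1452]
eef_rot: [[-0.21, 0.864, 0.458], [0.363, 0.503, -0.784], [-0.908, 0.002, -0.419]]
force: [-1.2, -1.0, 10.4]
opening: 0.022
grip_force: 59.7
```

The force rises steeply with no further travel, so the column is on the bottom. Ease off, release and back out along the tool axis.

>>> apply_moves(moves=[0,0,0.001,0,0,0,-1,0,0,0.001,0,0,0,-0.6,0,0,0.001,0,0,0,-0.3,0,0,0.001,0,0,0,-0.1,0,0,0.001,0,0,0,0,0,0,0.001,0,0,0,0,-0.003,0.005,0.004,0,0,0,0,-0.007,0.012,0.008,0,0,0,0,-0.014,0.024,0.014,0,0,0,0,-0.023,0.039,0.022,0,0,0,0,-0.034,0.058,0.032,0,0,0,0,-0.046,0.078,0.045,0,0,0,0,-0.055,0.094,0.06,0,0,0,0,-0.055,0.1,0.09,0,0,0,0,-0.055,0.1,0.12,0,0,0,0,-0.055,0.1,0.13,0,0,0,0,-0.055,0.1,0.13,0,0,0,0])

```text
time_s: 26.8
position: [0.4605, 0.0059, 0.2759]
eef_rot: [[-0.21, 0.863, 0.459], [0.366, 0.505, -0.782], [-0.907, 0.004, -0.422]]
force: [0.0, -0.1, -0.8]
opening: 0.0427
grip_force: 0.0
```

```bash
python3 chk.py; python3 - <<'E'
import numpy as np,cv2
a=np.load("/tmp/scene.npz")["p"][:,:,::-1];b=np.load("/tmp/side.npz")["p"][:,:,::-1]
f=lambda im,u,v:cv2.resize(im[v:v+150,u:u+100],(400,600),interpolation=cv2.INTER_CUBIC)
cv2.imwrite("pics/z9.png",np.hstack([f(a,160,140),f(b,200,160)]))
E
```

```text
[ 0.  -0.1 -0.8] [0.4605 0.0059 0.2759]
scene red top z,lat (np.float64(0.05535044899989076), np.float64(0.164), np.float64(0.0))
side red top z,lat (np.float64(0.032743333110364384), np.float64(0.163), np.float64(0.0))
```

View pics/z9.png

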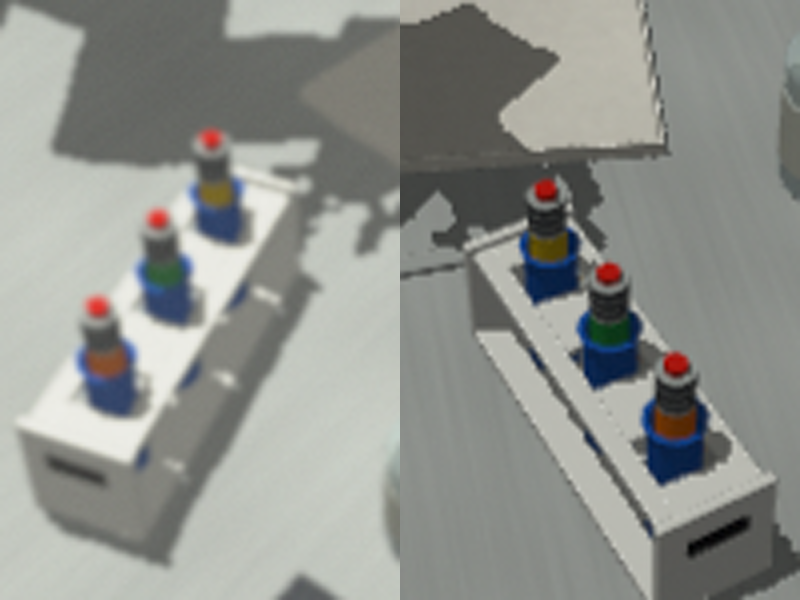

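The picture shows the column with the yellow band standing in the third tube, red end up ((210,140) scene, (545,190) side), level with the stored ones, and the robot is clear.

```bash
python3 -c "
from plant import ticket
print(ticket.close_job())"
```

```text
the job is handed in; nothing more can be done
None
```

The column is in the empty blue tube, red end up and pressed past the spring catch to a firm stop at the bottom; the arm is clear of the rack and the job is handed in, with no judging result returned.

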